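# Fit the comb roller in the wax sheet mill

### The job

The mill needs its upper embossing roller: draw the comb-patterned roller with the flanged bushes out of the wooden rack by its end, along its runners until the whole of it is clear of the hood, and let it rest there on them. Take it up again, now by its dimpled body, lower it (do not drop it) into the open slots of the mill's two side plates so that it sits fully home with a bush in each slot and both flanges on the outer sides of the plates, let go, then swing the yoke right down shut over it. Leave the plain roller in its bay and the honey jar beyond the gap between mill and rack where they are.

Things in the scene. Friction and masses are not known exactly. Their poses are not given: they have to be found in the camera images.
- roller: comb-patterned embossing roller, aluminium, brass bushes, 0.26 to 0.44 kg, 200 mm long, the same at both ends; origin at its centre, own x = its axis (y, z roll with it). From the centre each way: dimpled body, diameter 48 mm, out to 48 mm; bush, 20 mm in diameter, 48 to 68 mm; flange, 34 mm in diameter, 68 to 74 mm; steel journal, 16 mm in diameter, 74 to 100 mm
- rack: plywood roller rack, fixed; origin on the table under the middle of the hood's mouth; x points into the hood (rollers are drawn out along -x), y to the side. Two bays at y = -45 and +45 mm, a roller in each, either may be in either. Hood from x = 0 to 164 mm, 192 mm wide, roof top 80 mm over the table; low candles on the back of the roof (x over 85 mm), up to 130 mm high
- runners (a point): point over the rack's open runners, 110 mm out from the hood's mouth, midway between the bays, 34 mm over the table = the axis height of a roller lying on them; axes as the rack's. Floor board (6 mm) and each bay's two bevelled runners continue out to x = -180 mm; they stop a roller rolling; their tops, 16 mm high, lie within 20 mm of its axis. At the start 45 to 53 mm of a roller sticks out
- plain_roller: bystander: smooth aluminium roller in the other bay, body 48 mm in diameter and 96 mm long, thin 16 mm end journals, no flanges, 200 mm long; origin at its centre, own x axis = its axis
- mill: hand wax sheet mill, fixed; origin on the table under its middle; rollers along its y, feed table to -x, crank at the -y side. Two green upright side plates 14 mm thick (51 to 65 mm from the middle along y, 102 mm free between), x = -50 to 50 mm, 165 mm high. The lower roller (48 mm) is in place, its top 94 mm over the table. Feed table from x = -47 to -143 mm, below 83 mm
- seat (a point): where the roller's centre lies when fully home: 120 mm over the table, mid between the plates; axes as the mill's. In each plate, at x = 0, a slot 23 mm wide, open at the top, mouth bevelled out to 36 mm over the top 12 mm, floor 110 mm over the table; the 20 mm bushes rest on the slot floors, body between the plates, flanges outside, with 3 mm of play along y each way
- yoke (a joint): yoke angle in rad: 0 = shut, level over the plates, reaching to -x; 2.85 = swung fully back to +x. Hinge axis along the mill's y at x = +45 mm, 172 mm over the table. Two arms (51 to 65 mm either side) with screw spindles that reach into the slots to 2 mm above seated bushes, joined at the free ends by a round handle bar. Stiff (0.3 N m): stays where it is left
- yoke_handle (a point): middle of the yoke's round handle bar, 12 mm in diameter, 102 mm long between the arms, parallel to the mill's y axis, 110 mm from the hinge axis, nothing within 30 mm below it. At yoke angle q it is at mill x = 45 - 110 cos(q) mm, y = 0, height 172 + 110 sin(q) mm
- jar2: bystander: honey jar standing beyond the gap (to +x) between mill and rack, 68 mm in diameter, 92 mm high, origin under its middle

How it is judged:
On the way, in this order (a step that is already met when the one before it is completed fails the run):
1. the roller lies let go and still, the whole of it drawn out in front of the rack's hood (its centre at least 95 mm out from the mouth) (x of roller in the frame of rack below -0.095 m and height (world z) of roller below 0.045 m and linear speed of roller below 0.03 m/s and contact force between the fingers and roller below 0.1 N), for 0.2 s.
2. the roller is lifted, held by its body (grasped within 48 mm of its centre) (height (world z) of roller above 0.07 m and distance between the grasp point and roller below 0.05 m and contact force between the fingers and roller above 0.5 N), for 0.1 s.
3. the roller is seated in both slots of the mill, flanges outside the plates, with the yoke still open (distance between roller and seat below 0.006 m and angle between the x axis of roller and the y axis of mill, either way round below 0.05 rad and value of joint yoke above 1 rad and contact force between the fingers and roller below 0.1 N), for 0.2 s.
At the end, for the whole second after the job is handed in: the roller lies at rest in both slots of the mill, its centre within 6 mm of the seat and its axis within 0.05 rad of the mill's, so that each flange is on the outer side of its plate; the yoke is shut to within 0.06 rad; nothing is held (distance between roller and seat below 0.006 m and angle between the x axis of roller and the y axis of mill, either way round below 0.05 rad and value of joint yoke below 0.06 rad and linear speed of roller below 0.02 m/s and contact force between the fingers and mill below 0.1 N); the robot touches nothing.
It fails at once if the roller is dropped into the mill (it falls faster than 0.5 m/s within 40 mm of home) (distance between roller and seat below 0.04 m and linear speed of roller above 0.5 m/s).
It fails at once if the plain roller or the jar beyond the gap between mill and rack is moved more than 30 mm (distance of any of plain_roller, jar2 from where it was at the start of the episode above 0.03 m).
It also fails if it takes over 72 s, if anything falls off the work surface, if the arm or the gripper's body presses on something with over 40 N, if the wrist force passes 120 N, or if a joint passes its speed limit or range.

### The arm

A 6-joint arm with a two-finger parallel gripper is mounted at the origin on the work surface. World frame = base frame: x ahead of the robot, y to its left, z up, the work surface at z = 0. Lengths are in m, angles in rad, forces in N, time in s.
With the tool pointing down it reaches from about 0.2 to 0.875 m from the base axis. Payload 3.4 kg.
Tool frame: the origin (TCP) lies midway between the tips of the shut fingers; the grasp point (between the pads) lies 19 mm behind it; z points along the fingers, y is the direction in which the jaws open and shut (so a half turn about z gives the same grasp; the last joint's range is limited). The gripper opens to 94 mm and grips with 3 to 60 N. Pads are 16 mm wide; open, the fingers measure 119 mm over their backs; the gripper's body (75 mm by 177 mm) begins 78 mm behind the grasp point.
Start: joints at [1.195, 0.276, 1.505, -0, 1.361, -0.121], TCP at [0.145, 0.556, 0.205] pointing down, gripper open.
Joint ranges: [-2.89, 2.89], [-0.75, 2.08], [0.22, 2.7], [-1.18, 4.32], [0.11, 2.71], [-2.7, 2.7]. Speed limits (rad/s): [2.57, 2.57, 3.14, 3.14, 3.14, 3.14].

### API

Orientations are given as [roll, pitch, yaw] about the fixed x, y, z axes, in that order (R = Rz(yaw) Ry(pitch) Rx(roll)).
In Python, from station import * gives the robot as it stands.
- The arm moves only by the tool step_arm, never from a script. Its argument "deltas" is one flat list of numbers, 6 for each row, row after row: the shift along the tool's x, y, z in m, then the turn, a rotation vector about the tool's x, y, z in rad. A call has 1 to 5 rows; each row is the pose to reach, as a shift and turn from the pose commanded when the call began, along the tool's axes at that moment; what a row does not reach only later rows make up. A row lasts 1/12 s, in which the tool goes at most 41.7 mm and 7.16 degrees, less where a joint would pass 70% of its speed; a pose out of reach is approached as far as the arm can. A call with a gripper value outside its range is refused whole. "gripper" is the finger opening in m, from 0 to 0.094, set as the call begins (left out, the last holds). The fingers move at their own pace and stop on an object; "newtons" is the grip in N (left out, the last holds). Time passes only in rows, so rows that repeat a pose let the fingers close. It gives the time, the measured TCP pose, the force and the opening at its end, in the units of the state.
- sense(): the state, without advancing time (a new reading comes with each control period).
- snapshot(name): name is "scene" or "top" or "wrist"; returns a dict with "pixels" (420x560x3 uint8, red, green, blue), "z_map" (420x560 float32, m along the optical axis (not along the pixel's ray), 0 where there is no reading), "mtx" (3x3 intrinsics, pixels), "pose" (4x4, takes a point from camera to world coordinates). Camera axes: x right, y up, looking along -z (the intrinsics and any distortion apply to the point x, -y, -z); pixel columns grow to the right and rows downward; lengths in m; the calibration is good to about 2 mm. A picture is of the moment at which its call begins.
- job_done(): hands the job in, once; it reports no verdict.
Trained networks look in the newest picture that a camera, given by its name, has taken for a name from the list of things; names that differ only in an ending like _2 or _b are one class to them, and where a whole thing is asked for, a point or a joint stands for the part that bears it (a point fixed in the world has none). Each returns a list of dicts, best first, with "p" (0 to 1); they miss things now and then, are a little off and sometimes report something else, mostly with a low value. They report only what shows in the picture. A call takes as long as a camera call.
- recognise(camera, thing): "bbox" ([left, top, right, bottom] in pixels, round what is visible of it).
The state is a dict: "clock": time; "qpos": joint angles; "qd": joint speeds; "joint_efforts": joint torques, N m; "position": TCP position; "tool_rot": TCP orientation; "contact_force": force on the tool from outside, world axes, zero at the start; "torque": the same for the moment, N m; "finger_gap": finger opening in m.
Only numpy, scipy, OpenCV 4.12 (cv2) and the standard library are available. Lean on these libraries where they do the work, as an engineer would, in place of code of your own. Each camera call takes 0.05 s, during which the arm holds its last target. There are 200 camera calls.

## Working session

There is one attempt and no reset: what is moved stays moved. The work goes in short steps, Python scripts to look and compute and a tool call to move; the robot and the scene stay as the last step left them, time stands still between calls to the robot, and variables do not carry over. Pictures are saved under pics/ and viewed, about 8 in all and at most 12, crops included, and the job is handed in when it is done.

Besides the shell and the picture viewer there is one more tool, called after "Call:" by a JSON object that holds its "op" and its "data". step_arm: Moves the arm, as the interface text tells. Its arguments: {"type":"object","properties":{"deltas":{"type":"array"},"gripper":{"type":"number"},"newtons":{"type":"number"}},"required":["deltas"]}

```bash
mkdir -p pics; ls; cat > h.py <<'E'
from station import *
import numpy as np, cv2
from scipy.spatial.transform import Rotation as R
def cloud(s):
    z=s["z_map"];K=s["mtx"];h,w=z.shape;u,v=np.meshgrid(np.arange(w),np.arange(h))
    P=np.stack([(u-K[0,2])/K[0,0]*z,-(v-K[1,2])/K[1,1]*z,-z],-1)
    W=P@s["pose"][:3,:3].T+s["pose"][:3,3]
    W[z==0]=np.nan
    return W
def save(s,n): cv2.imwrite("pics/"+n,cv2.cvtColor(s["pixels"],cv2.COLOR_RGB2BGR))
E
python3 - <<'E'
from h import *
print(sense())
for c in ["top","scene"]:
    s=snapshot(c);save(s,c+"0.png");np.savez(c+"0.npz",**s)
    W=cloud(s)
    print(c,s["mtx"].tolist(),s["pose"].round(3).tolist())
    for t in ["roller","plain_roller","rack","mill","yoke_handle","jar2"]:
        for d in recognise(c,t)[:2]: 
            b=np.array(d["bbox"]);u,v=((b[:2]+b[2:])/2).astype(int)
            print(t,round(d["p"],2),b.round(),W[v,u].round(3))
a=np.hstack([cv2.imread("pics/top0.png"),cv2.imread("pics/scene0.png")])
E
```

```text
pics
{'clock': 0.0, 'qpos': array([ 1.19498259e+00,  2.76576936e-01,  1.50610146e+00, -3.95502043e-05,
        1.36070902e+00, -1.21003992e-01]), 'qd': array([-0.00092728,  0.00118245, -0.00112048,  0.00076837,  0.00103275,
       -0.00011224]), 'joint_efforts': array([ 1.10373632e-03, -4.04582369e+01, -2.37225741e+01,  6.99286675e-02,
        3.47275275e-02, -1.50162805e-04]), 'position': array([0.14474835, 0.55589839, 0.20462767]), 'tool_rot': array([-3.13980634e+00, -1.78261534e-04,  2.88679103e+00]), 'contact_force': array([0.41820726, 0.30784523, 0.23977064]), 'torque': array([-0.00216682, -0.01850308, -0.01311463]), 'finger_gap': 0.09426612242501675}
top [[477.87697442589496, 0.0, 284.50749063633344], [0.0, 477.87697442589496, 209.809176585734], [0.0, 0.0, 1.0]] [[0.018, 0.992, -0.122, 0.432], [-1.0, 0.018, -0.003, 0.054], [-0.001, 0.122, 0.993, 1.278], [0.0, 0.0, 0.0, 1.0]]
roller 0.64 [196. 207. 217. 222.] [0.568 0.261 0.051]
rack 0.73 [306. 142. 331. 175.] [ 0.711 -0.025  0.093]
rack 0.71 [131. 191. 268. 270.] [0.527 0.279 0.038]
mill 0.93 [331. 189. 447. 321.] [ 0.472 -0.2 
[... 224 characters left out ...]
.43543794176384], [0.0, 538.1845449780315, 206.6699515063941], [0.0, 0.0, 1.0]] [[0.783, -0.535, 0.317, 0.892], [0.622, 0.676, -0.395, -0.37], [-0.003, 0.507, 0.862, 1.006], [0.0, 0.0, 0.0, 1.0]]
roller 0.76 [324. 143. 352. 173.] [0.578 0.256 0.048]
plain_roller 0.57 [292. 124. 323. 152.] [0.487 0.268 0.038]
plain_roller 0.16 [242.  67. 399. 230.] [0.517 0.28  0.009]
rack 0.58 [244.  70. 398. 228.] [0.517 0.28  0.005]
mill 0.64 [ 78. 204. 234. 336.] [ 0.51  -0.203  0.172]
mill 0.63 [324. 141. 355. 171.] [0.574 0.267 0.044]
yoke_handle 0.58 [137. 216. 232. 299.] [ 0.47  -0.121  0.03 ]
jar2 0.84 [296. 267. 332. 314.] [ 0.726 -0.039  0.092]
jar2 0.49 [ 81. 205. 233. 339.] [ 0.476 -0.189  0.086]
```

```bash
python3 - <<'E'
import cv2,numpy as np
a=cv2.imread("pics/top0.png")[130:340,110:470];b=cv2.imread("pics/scene0.png")[50:350,60:420]
o=np.vstack([np.hstack([cv2.resize(a,(720,420))])])
cv2.imwrite("pics/t1.png",cv2.resize(a,(800,467)))
cv2.imwrite("pics/s1.png",cv2.resize(b,(720,600)))
E
```

```text
(no output)
```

View pics/t1.png

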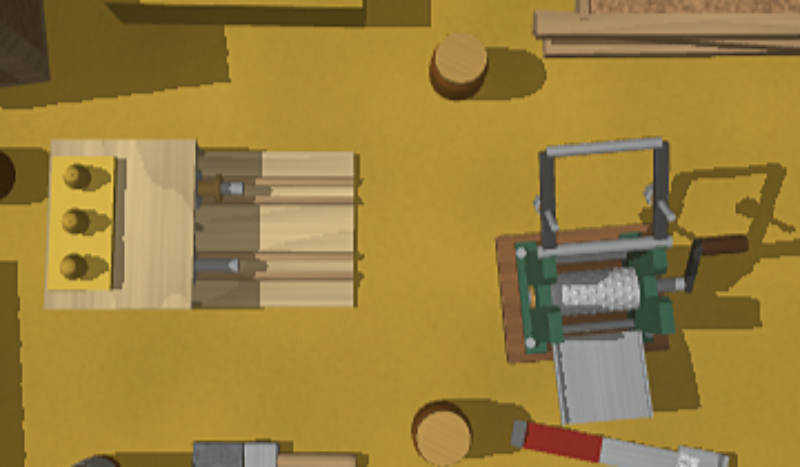

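View pics/s1.png

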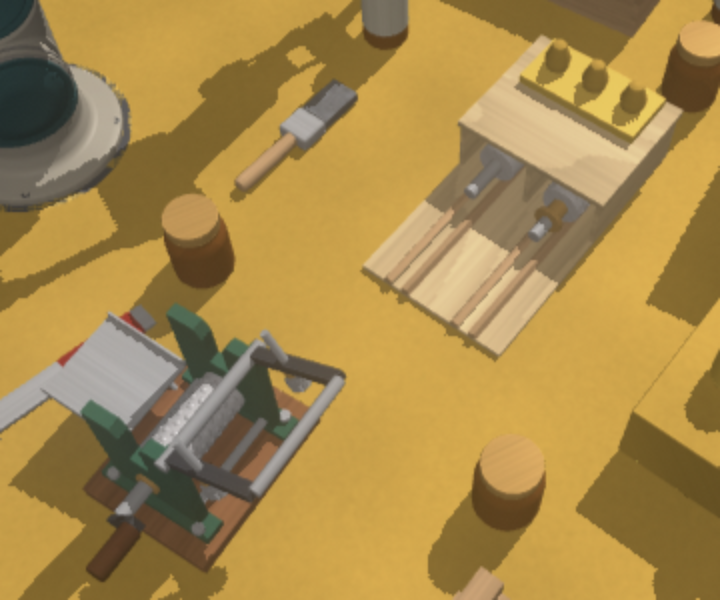

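The comb roller (brass bush visible) is in the upper bay, at about (225,188) in the top crop and nearer +x. The plain roller is at (218,265). The yoke is swung back to +x, and the jar beyond the gap is at (458,65). Next I'll measure the rack and mill frames from depth.

```bash
python3 - <<'E'
from h import *
def rect(p): 
    r=cv2.minAreaRect((p[:,:2]*1000).astype(np.float32));return r
for c in ["top","scene"]:
    s=dict(np.load(c+"0.npz"));W=cloud(s);x,y,z=W[...,0],W[...,1],W[...,2]
    px=s["pixels"].astype(int)
    reg=(x>.3)&(x<.75)&(y>.1)&(y<.5)
    # roof
    m=reg&(abs(z-.08)<.006)&(x>.4)&(x<.66)&(y>.2)
    print(c,"roof",rect(W[m]),m.sum(),np.median(z[m]))
    # brass/steel protruding ends
    m=(x>.4)&(x<.66)&(y>.15)&(y<.26)&(z>.028)&(z<.06)
    mm=m.astype(np.uint8);n,l,st,ce=cv2.connectedComponentsWithStats(mm)
    for i in range(1,n):
        if st[i,4]>15: q=W[l==i];print(" end",st[i],q.mean(0).round(4),q.min(0).round(3),q.max(0).round(3))
    # mill plates
    g=(px[...,1]>px[...,0]*1.15)&(px[...,1]>px[...,2]*1.05)
    m=(y<-.05)&(y>-.4)&(x>.3)&(x<.7)&(z>.158)&(z<.17)&g
    n,l,st,ce=cv2.connectedComponentsWithStats(m.astype(np.uint8))
    for i in range(1,n):
        if st[i,4]>5: q=W[l==i];print(" plate",st[i,4],q.mean(0).round(4),q.min(0).round(3),q.max(0).round(3))
    print(" plates rect",rect(W[m]),m.sum())
    # feed table
    m=(y<-.05)&(y>-.4)&(x>.25)&(x<.44)&(z>.07)&(z<.09)&~g
    print(" feed",rect(W[m]),m.sum())
    # yoke
    m=(y<-.05)&(y>-.4)&(x>.5)&(x<.75)&(z>.178)
    q=W[m];print(" yoke",rect(q),q.min(0).round(3),q.max(0).round(3),m.sum())
E
```

```text
top roof ((523.583984375, 360.4698791503906), (192.0723114013672, 167.7866973876953), 1.0247396230697632) 3325 0.08085323780502773
 end [207 208  13  13  98] [0.5682 0.2465 0.0421] [0.554 0.229 0.032] [0.585 0.26  0.054]
 end [206 246  12   6  70] [0.4797 0.2451 0.0408] [0.473 0.231 0.03 ] [0.487 0.259 0.048]
 plate 69 [ 0.4879 -0.2264  0.1651] [ 0.475 -0.234  0.159] [ 0.5   -0.219  0.17 ]
 plate 66 [ 0.4751 -0.1113  0.1654] [ 0.464 -0.12   0.158] [ 0.487 -0.105  0.17 ]
 plate 102 [ 0.4293 -0.2326  0.1652] [ 0.413 -0.242  0.158] [ 0.447 -0.225  0.17 ]
 plate 98 [ 0.4185 -0.1175  0.1657] [ 0.402 -0.126  0.158] [ 0.436 -0.11   0.17 ]
 plates rect ((455.454833984375, -169.77532958984375), (98.24697875976562, 135.51722717285156), 5.53204870223999) 337
 feed ((378.6109313964844, -171.6541290283203), (131.58016967773438, 119.70805358886719), 5.499965190887451) 1644
 yoke ((549.1748046875, -163.74600219726562), (107.86082458496094, 136.8575897216797), 5.655547142028809) [ 0.5   -0.237  0.178] [ 0.608 -0.094  0.237] 1013
scene roof ((522.3936767578125, 357.16400146484375), (194.2057037353515
[... 267 characters left out ...]
6 -0.1208  0.1656] [ 0.399 -0.129  0.158] [ 0.438 -0.113  0.17 ]
 plate 58 [ 0.4753 -0.1153  0.1665] [ 0.467 -0.122  0.163] [ 0.483 -0.108  0.17 ]
 plate 181 [ 0.4325 -0.2359  0.1652] [ 0.412 -0.245  0.158] [ 0.451 -0.227  0.169]
 plate 76 [ 0.4868 -0.2306  0.166 ] [ 0.475 -0.238  0.159] [ 0.497 -0.223  0.17 ]
 plates rect ((455.7330627441406, -175.22918701171875), (99.60247802734375, 130.23696899414062), 6.62706184387207) 461
 feed ((379.00048828125, -189.0474853515625), (133.5747833251953, 117.37960815429688), 5.69182014465332) 2290
 yoke ((549.6043701171875, -167.1397247314453), (108.23479461669922, 135.89756774902344), 5.719504356384277) [ 0.5   -0.24   0.178] [ 0.609 -0.095  0.235] 1818
```

```bash
cat >> h.py <<'E'
def go(p,rpy=(np.pi,0,np.pi/2),frm=None):
    "print tool-axis shift+rotvec from present pose to world pose"
    s=sense(); R0=R.from_euler("xyz",s["tool_rot"]); p0=s["position"]
    d=R0.inv().apply(np.array(p)-p0); r=(R0.inv()*R.from_euler("xyz",rpy)).as_rotvec()
    print("t",round(s["clock"],2),"at",p0.round(4),s["tool_rot"].round(3),"F",s["contact_force"].round(1),"gap",round(s["finger_gap"],4))
    print("delta",d.round(4),r.round(4),"rows",round(np.linalg.norm(d)/.0417,1),round(np.linalg.norm(r)/.125,1))
E
python3 -c "
from h import *
go((.5685,.21,.2))"
```

```text
t 0.7 at [0.145  0.5565 0.2055] [3.141 0.    2.887] F [-0.3  0.4  0.2] gap 0.0937
delta [-0.4972 -0.2285  0.0055] [ 1.000e-04 -0.000e+00  1.316e+00] rows 13.1 10.5
```

Call:
{"op": "step_arm", "data": {"deltas": [-0.038,-0.0175,0,0,0,0.1,-0.076,-0.035,0,0,0,0.2,-0.114,-0.0525,0,0,0,0.3,-0.152,-0.07,0,0,0,0.4,-0.19,-0.0875,0,0,0,0.5], "gripper": 0.05}}

```text
clock: 1.12
position: [0.3072, 0.4232, 0.2057]
tool_rot: [3.141, -0.0, 2.383]
contact_force: [0.5, 0.6, -0.1]
finger_gap: 0.0641
```

```bash
python3 -c "
from h import *
go((.5685,.21,.2))"
```

```text
t 1.12 at [0.3072 0.4232 0.2057] [ 3.141 -0.     2.383] F [ 0.5  0.6 -0.1] gap 0.0641
delta [-0.3363  0.0251  0.0057] [ 6.000e-04 -3.000e-04  8.119e-01] rows 8.1 6.5
```

Call:
{"op": "step_arm", "data": {"deltas": [-0.039,0.003,0,0,0,0.1,-0.078,0.006,0,0,0,0.2,-0.117,0.009,0,0,0,0.3,-0.156,0.012,0,0,0,0.41,-0.195,0.015,0,0,0,0.52]}}

```text
clock: 1.53
position: [0.4597, 0.3003, 0.2057]
tool_rot: [3.141, -0.0, 1.861]
contact_force: [0.7, -0.0, 0.7]
finger_gap: 0.0503
```

```bash
python3 -c "
from h import *
go((.5685,.21,.2))"
```

```text
t 1.53 at [0.4597 0.3003 0.2057] [ 3.141 -0.     1.861] F [ 0.7 -0.   0.7] gap 0.0503
delta [-0.1177  0.0784  0.0057] [ 0.0005 -0.0004  0.2904] rows 3.4 2.3
```

Call:
{"op": "step_arm", "data": {"deltas": [-0.03,0.02,0,0,0,0.075,-0.06,0.04,0,0,0,0.15,-0.09,0.06,0,0,0,0.22,-0.118,0.0784,0.005,0,0,0.2904,-0.118,0.0784,0.0057,0,0,0.2904]}}

```text
clock: 1.95
position: [0.5727, 0.2074, 0.1987]
tool_rot: [3.139, 0.003, 1.569]
contact_force: [0.3, -0.1, -0.4]
finger_gap: 0.0499
```

```bash
python3 - <<'E'
from h import *
s=snapshot("wrist");save(s,"w0.png");W=cloud(s);print(s["pose"].round(3).tolist())
x,y,z=W[...,0],W[...,1],W[...,2]
go((.5685,.24,.024))
# target roller end: profile along y
m=(x>.54)&(x<.60)&(y>.15)&(y<.30)&(z>.026)&(z<.062)
for a in np.arange(.21,.29,.004):
    k=m&(abs(y-a)<.002)
    if k.sum()>4: print(round(a,3),k.sum(),"x",x[k].min().round(4),x[k].max().round(4),"mid",((x[k].min()+x[k].max())/2).round(4),"zmax",z[k].max().round(4))
# runners far out: height 12-18mm
for a in (.11,.15,.19):
    k=(abs(y-a)<.003)&(z>.011)&(z<.02)&(x>.53)&(x<.61)
    print("runner",a,k.sum(),np.nanmin(x[k]) if k.any() else 0,np.nanmax(x[k]) if k.any() else 0)
k=(abs(z-.08)<.006)&(x>.45)&(x<.6)&(y>.2)
for a in (.47,.5,.53,.56,.59):
    q=k&(abs(x-a)<.004); print("mouth",a,np.nanmin(y[q]).round(4) if q.any() else 0)
E
```

```text
[[1.0, 0.002, -0.002, 0.573], [-0.001, 0.96, 0.28, 0.288], [0.003, -0.28, 0.96, 0.377], [0.0, 0.0, 0.0, 1.0]]
t 2.0 at [0.5698 0.2095 0.1986] [-3.141e+00  1.000e-03  1.573e+00] F [-0.2  0.1 -0.7] gap 0.0499
delta [ 0.0306 -0.0011  0.1746] [-0.0007  0.0007  0.0017] rows 4.3 0.0
0.23 66 x 0.5625 0.5783 mid 0.5704 zmax 0.0428
0.234 67 x 0.5626 0.5783 mid 0.5705 zmax 0.0433
0.238 68 x 0.5627 0.5773 mid 0.57 zmax 0.0424
0.242 64 x 0.5627 0.5773 mid 0.57 zmax 0.0423
0.246 66 x 0.5627 0.5773 mid 0.57 zmax 0.0425
0.25 73 x 0.5628 0.5773 mid 0.57 zmax 0.0432
0.254 82 x 0.5544 0.5858 mid 0.5701 zmax 0.0517
0.258 167 x 0.5533 0.5858 mid 0.5696 zmax 0.0522
0.262 110 x 0.56 0.5851 mid 0.5725 zmax 0.051
0.266 97 x 0.5601 0.5792 mid 0.5696 zmax 0.0454
0.27 86 x 0.5602 0.5791 mid 0.5697 zmax 0.0451
0.274 93 x 0.5602 0.5791 mid 0.5697 zmax 0.045
runner 0.11 69 0.5572786105089622 0.588196405144468
runner 0.15 71 0.5566299954017062 0.5866662441118529
runner 0.19 75 0.5560880425977622 0.5863681700319165
mouth 0.47 0.2757
mouth 0.5 0.2764
mouth 0.53 0.2772
mouth 0.56 0.2772
mouth 0.59 0.278
```

View pics/w0.png

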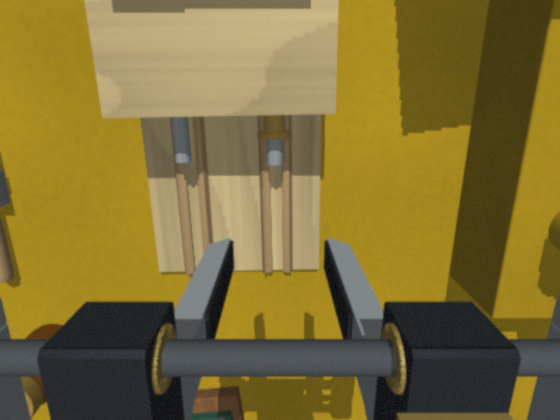

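Call:
{"op": "step_arm", "data": {"deltas": [0.03,0,0.02,0,0,-0.017,0.03,0,0.06,0,0,-0.017,0.03,0,0.1,0,0,-0.017,0.03,0,0.14,0,0,-0.017,0.03,0,0.16,0,0,-0.017]}}

```text
clock: 2.42
position: [0.5632, 0.242, 0.0355]
tool_rot: [-3.134, 0.001, 1.595]
contact_force: [-0.5, 0.1, 0.2]
finger_gap: 0.0503
```

```bash
python3 -c "
from h import *
go((.570,.24,.025),(np.pi,0,1.59))"
```

```text
t 2.42 at [0.5632 0.242  0.0355] [-3.134e+00  1.000e-03  1.595e+00] F [-0.5  0.1  0.2] gap 0.0503
delta [-0.0022  0.0068  0.0105] [-0.0074  0.0014  0.0054] rows 0.3 0.1
```

Call:
{"op": "step_arm", "data": {"deltas": [0,0.0015,0.008,0,0,0,0,0.0015,0.015,0,0,0,0,0.0015,0.015,0,0,0]}}

```text
clock: 2.67
position: [0.5689, 0.2424, 0.0246]
tool_rot: [-3.141, -0.0, 1.594]
contact_force: [-0.5, 0.8, 0.2]
finger_gap: 0.0505
```

Call:
{"op": "step_arm", "data": {"deltas": [0,0,0,0,0,0,0,0,0,0,0,0,0,0,0,0,0,0,0,0,0,0,0,0,0,0,0,0,0,0], "gripper": 0.0, "newtons": 25}}

```text
clock: 3.08
position: [0.5697, 0.2419, 0.0257]
tool_rot: [3.14, -0.001, 1.593]
contact_force: [-0.3, 0.4, 0.2]
finger_gap: 0.0202
```

```bash
python3 -c "
from h import *
go((.573,.078,.025),(np.pi,0,1.59))"
```

```text
t 3.08 at [0.5697 0.2419 0.0257] [ 3.140e+00 -1.000e-03  1.593e+00] F [-0.3  0.4  0.2] gap 0.0202
delta [-0.164  -0.0004  0.0006] [ 0.0016 -0.0005  0.0033] rows 3.9 0.0
```

Call:
{"op": "step_arm", "data": {"deltas": [0,0,0,0,0,0,0,0,0,0,0,0,0,0,0,0,0,0]}}

```text
clock: 3.33
position: [0.5696, 0.2418, 0.0253]
tool_rot: [3.141, -0.0, 1.593]
contact_force: [0.7, 0.2, 3.1]
finger_gap: 0.0152
```

Call:
{"op": "step_arm", "data": {"deltas": [-0.008,0,0,0,0,0,-0.02,0,0,0,0,0,-0.034,0,0,0,0,0,-0.048,0,0,0,0,0,-0.06,0,0,0,0,0]}}

```text
clock: 3.75
position: [0.5706, 0.1801, 0.0249]
tool_rot: [3.141, -0.0, 1.593]
contact_force: [-0.0, 4.3, 2.5]
finger_gap: 0.015
```

```bash
python3 -c "
from h import *
go((.573,.078,.025),(np.pi,0,1.59))"
```

```text
t 3.75 at [0.5706 0.1801 0.0249] [ 3.141 -0.     1.593] F [-0.   4.3  2.5] gap 0.015
delta [-1.021e-01  2.000e-04 -1.000e-04] [ 0.0003 -0.0002  0.0025] rows 2.4 0.0
```

Call:
{"op": "step_arm", "data": {"deltas": [-0.013,0,0,0,0,0,-0.027,0,0,0,0,0,-0.041,0,0,0,0,0,-0.055,0,0,0,0,0,-0.066,0,0,0,0,0]}}

```text
clock: 4.17
position: [0.5717, 0.114, 0.0247]
tool_rot: [-3.141, 0.0, 1.593]
contact_force: [-0.9, 3.6, 3.6]
finger_gap: 0.0152
```

Call:
{"op": "step_arm", "data": {"deltas": [-0.012,0,0,0,0,0,-0.024,0,0,0,0,0,-0.034,0,0,0,0,0,-0.038,0,0,0,0,0,-0.038,0,0,0,0,0]}}

```text
clock: 4.58
position: [0.5725, 0.0758, 0.0248]
tool_rot: [-3.141, 0.002, 1.593]
contact_force: [-1.3, -2.2, 6.4]
finger_gap: 0.0151
```

```bash
python3 -c "
from h import *
s=snapshot('scene');save(s,'s2.png')
for d in recognise('scene','roller')[:2]: print(d['p'],d['bbox'])
cv2.imwrite('pics/s2c.png',cv2.resize(cv2.imread('pics/s2.png')[50:280,200:460],(780,690))[:600])
go((.573,.078,.025),(np.pi,0,1.59))"
```

```text
0.8 [279.5, 157.4, 338.0, 222.2]
0.74 [80.8, 199.8, 232.8, 339.1]
t 4.68 at [0.5726 0.0759 0.025 ] [-3.141e+00  3.000e-03  1.595e+00] F [-0.8 -1.6  5.3] gap 0.0152
delta [ 0.002   0.0005 -0.    ] [-0.0007  0.0032  0.0046] rows 0.1 0.0
```

View pics/s2c.png

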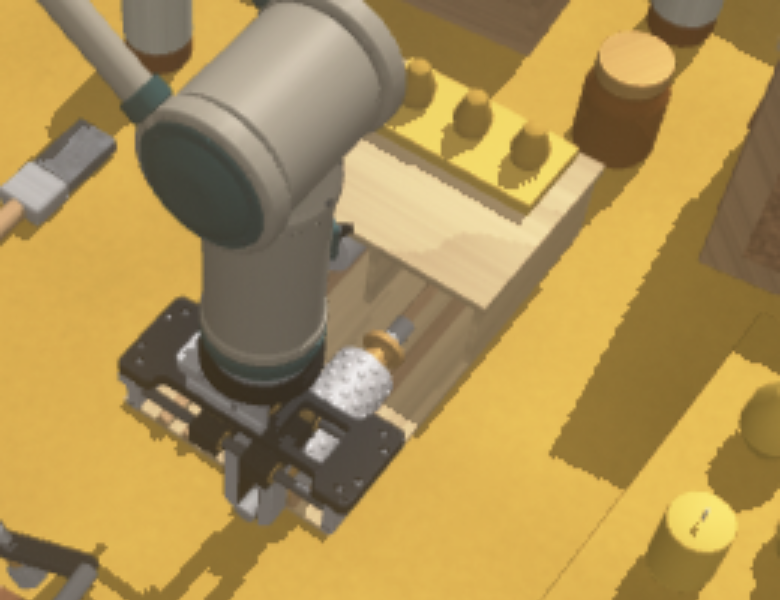

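Call:
{"op": "step_arm", "data": {"deltas": [0,0,0,0,0,0,0,0,0,0,0,0,0,0,0,0,0,0,0,0,0,0,0,0,0,0,0,0,0,0], "gripper": 0.088}}

```text
clock: 5.1
position: [0.5727, 0.078, 0.0244]
tool_rot: [-3.141, 0.0, 1.594]
contact_force: [0.1, -0.0, 0.3]
finger_gap: 0.0452
```

Call:
{"op": "step_arm", "data": {"deltas": [0,0,0,0,0,0,0,0,-0.02,0,0,0,0,0,-0.06,0,0,0,0,0,-0.1,0,0,0,0,0,-0.13,0,0,0]}}

```text
clock: 5.52
position: [0.5736, 0.0779, 0.1575]
tool_rot: [3.139, 0.0, 1.594]
contact_force: [0.7, 0.5, 0.2]
finger_gap: 0.0784
```

Call:
{"op": "step_arm", "data": {"deltas": [0,0,0,0,0,0,0,0,0,0,0,0]}}

```text
clock: 5.68
position: [0.5742, 0.0779, 0.1568]
tool_rot: [3.137, 0.0, 1.594]
contact_force: [0.0, -0.1, -0.4]
finger_gap: 0.0879
```

```bash
python3 - <<'E'
from h import *
s=snapshot("wrist");save(s,"w1.png");W=cloud(s)
x,y,z=W[...,0],W[...,1],W[...,2]
go((.573,.162,.015),(np.pi,0,1.59))
m=(x>.53)&(x<.62)&(y>.03)&(y<.30)&(z>.026)&(z<.065)
for a in np.arange(.04,.28,.006):
    k=m&(abs(y-a)<.002)
    if k.sum()>4: print(round(a,3),k.sum(),"x",x[k].min().round(4),x[k].max().round(4),"mid",((x[k].min()+x[k].max())/2).round(4),"zmax",z[k].max().round(4))
E
```

```text
t 5.73 at [0.5727 0.0779 0.1548] [3.141 0.    1.594] F [-0.3 -0.1  0.8] gap 0.088
delta [0.0841 0.0022 0.1398] [0.0005 0.     0.0035] rows 3.9 0.0
0.064 63 x 0.5663 0.5816 mid 0.574 zmax 0.0429
0.07 79 x 0.5662 0.5815 mid 0.5739 zmax 0.0432
0.076 78 x 0.5661 0.5813 mid 0.5737 zmax 0.0433
0.082 83 x 0.5661 0.5811 mid 0.5736 zmax 0.0426
0.088 59 x 0.5574 0.5896 mid 0.5735 zmax 0.0512
0.094 243 x 0.557 0.5894 mid 0.5732 zmax 0.0522
0.1 104 x 0.5632 0.5823 mid 0.5727 zmax 0.0452
0.106 109 x 0.5631 0.5821 mid 0.5726 zmax 0.0452
0.112 58 x 0.5631 0.5819 mid 0.5725 zmax 0.0453
0.118 274 x 0.5485 0.5951 mid 0.5718 zmax 0.0589
0.124 296 x 0.5476 0.597 mid 0.5723 zmax 0.0597
0.13 282 x 0.5489 0.5961 mid 0.5725 zmax 0.0595
0.136 293 x 0.5484 0.596 mid 0.5722 zmax 0.06
0.142 297 x 0.5476 0.5963 mid 0.5719 zmax 0.0601
0.148 291 x 0.5488 0.5947 mid 0.5718 zmax 0.0591
0.154 306 x 0.5481 0.5952 mid 0.5716 zmax 0.0596
0.16 320 x 0.5467 0.5952 mid 0.571 zmax 0.0596
0.166 317 x 0.5476 0.596 mid 0.5718 zmax 0.0594
0.172 321 x 0.5472 0.5954 mid 0.5713 zmax 0.0594
0.178 336 x 0.5467 0.5942 mid 0.5705 zmax 0.0594
0.184 329 x 0.547 0.5951 mid 0.5711 zmax 0.0601
0.19 358 x 0.5472 0.5943 mid 0.5708 zmax 0.0602
0.196 339 x 0.5482 0.5941 mid 0.5711 zmax 0.0593
0.202 378 x 0.5461 0.5951 mid 0.5706 zmax 0.0601
0.208 354 x 0.5472 0.5937 mid 0.5705 zmax 0.0593
0.214 115 x 0.561 0.5796 mid 0.5703 zmax 0.0451
0.22 145 x 0.5609 0.5794 mid 0.5702 zmax 0.0451
0.226 148 x 0.5599 0.5792 mid 0.5696 zmax 0.0451
0.232 181 x 0.5536 0.5861 mid 0.5699 zmax 0.0477
```

Call:
{"op": "step_arm", "data": {"deltas": [0.04,0,0,0,0,0,0.08,-0.001,0.02,0,0,-0.003,0.0845,-0.001,0.06,0,0,-0.003,0.0845,-0.001,0.1,0,0,-0.003,0.0845,-0.001,0.125,0,0,-0.003]}}

```text
clock: 6.15
position: [0.5655, 0.1627, 0.0242]
tool_rot: [-3.133, 0.001, 1.598]
contact_force: [-0.2, 0.3, -0.6]
finger_gap: 0.0879
```

Call:
{"op": "step_arm", "data": {"deltas": [0,0,0.007,0,0,0,0,0,0.012,0,0,0,0,0,0.012,0,0,0]}}

```text
clock: 6.4
position: [0.5694, 0.1621, 0.0166]
tool_rot: [-3.139, 0.0, 1.596]
contact_force: [0.3, -0.1, 1.5]
finger_gap: 0.0877
```

```bash
python3 -c "
from h import *
go((.5715,.1625,.017),(np.pi,0,1.597))"
```

```text
t 6.4 at [0.5694 0.1621 0.0166] [-3.139  0.     1.596] F [ 0.3 -0.1  1.5] gap 0.0877
delta [ 0.0004  0.0021 -0.0004] [-0.0023  0.0003 -0.0008] rows 0.1 0.0
```

Call:
{"op": "step_arm", "data": {"deltas": [0,0.001,0,0,0,0,0,0.001,0,0,0,0,0,0.001,0,0,0,0,0,0.001,0,0,0,0,0,0.001,0,0,0,0], "gripper": 0.03, "newtons": 30}}

```text
clock: 6.82
position: [0.5716, 0.1623, 0.0188]
tool_rot: [3.14, -0.0, 1.596]
contact_force: [-0.2, 0.1, 0.4]
finger_gap: 0.0585
```

Call:
{"op": "step_arm", "data": {"deltas": [0,0,0,0,0,0,0,0,0,0,0,0,0,0,0,0,0,0]}}

```text
clock: 7.07
position: [0.571, 0.1623, 0.0182]
tool_rot: [3.141, -0.0, 1.596]
contact_force: [-1.2, -0.0, 3.2]
finger_gap: 0.0474
```

```bash
python3 -c "
from h import *
go((.5715,.1625,.22),(np.pi,0,1.597))"
```

```text
t 7.07 at [0.571  0.1623 0.0182] [ 3.141 -0.     1.596] F [-1.2 -0.   3.2] gap 0.0474
delta [ 2.000e-04  6.000e-04 -2.018e-01] [ 0.0004 -0.0001 -0.0006] rows 4.8 0.0
```

Call:
{"op": "step_arm", "data": {"deltas": [0,0,-0.02,0,0,0,0,0,-0.06,0,0,0,0,0,-0.1,0,0,0,0,0,-0.14,0,0,0,0,0,-0.18,0,0,0]}}

```text
clock: 7.48
position: [0.5699, 0.1622, 0.1985]
tool_rot: [-3.139, 0.0, 1.596]
contact_force: [0.5, 0.8, -2.4]
finger_gap: 0.0472
```

Call:
{"op": "step_arm", "data": {"deltas": [-0.02,-0.02,-0.03,0,0,0,-0.05,-0.04,-0.05,0,0,0,-0.08,-0.065,-0.05,0,0,0,-0.11,-0.09,-0.05,0,0,0,-0.14,-0.115,-0.05,0,0,0]}}

```text
clock: 7.9
position: [0.4578, 0.0185, 0.2473]
tool_rot: [-3.141, 0.0, 1.598]
contact_force: [-0.1, -1.1, -2.9]
finger_gap: 0.0476
```

```bash
python3 -c "
from h import *
go((.355,-.25,.24),(np.pi,0,1.597))"
```

```text
t 7.9 at [0.4578 0.0185 0.2473] [-3.141  0.     1.598] F [-0.1 -1.1 -2.9] gap 0.0476
delta [-0.2656 -0.1099  0.0075] [-0.0008  0.0002  0.0005] rows 6.9 0.0
```

Call:
{"op": "step_arm", "data": {"deltas": [-0.036,-0.018,0,0,0,0,-0.072,-0.036,0,0,0,0,-0.108,-0.054,0,0,0,0,-0.144,-0.072,0,0,0,0,-0.18,-0.09,0,0,0,0]}}

```text
clock: 8.32
position: [0.3724, -0.1637, 0.2472]
tool_rot: [-3.141, -0.001, 1.597]
contact_force: [1.8, -0.4, -3.1]
finger_gap: 0.0476
```

Call:
{"op": "step_arm", "data": {"deltas": [-0.03,-0.01,0,0,0,0,-0.06,-0.02,0,0,0,0,-0.085,-0.02,0.005,0,0,0,-0.085,-0.02,0.005,0,0,0,-0.085,-0.02,0.005,0,0,0]}}

```text
clock: 8.73
position: [0.3556, -0.2487, 0.2416]
tool_rot: [-3.14, -0.002, 1.594]
contact_force: [0.9, 0.0, -3.7]
finger_gap: 0.0474
```

```bash
python3 - <<'E'
from h import *
s=snapshot("wrist");save(s,"w2.png");np.savez("w2.npz",**s);W=cloud(s)
x,y,z=W[...,0],W[...,1],W[...,2];px=s["pixels"].astype(int)
go((.355,-.25,.24),(np.pi,0,1.597))
g=(px[...,1]>px[...,0]*1.15)&(px[...,1]>px[...,2]*1.05)
m=(y<-.05)&(y>-.4)&(x>.38)&(x<.6)&(z>.161)&(z<.171)&g
q=W[m];print("rect",cv2.minAreaRect((q[:,:2]*1000).astype(np.float32)),np.median(q[:,2]))
n,l,st,ce=cv2.connectedComponentsWithStats(m.astype(np.uint8))
for i in range(1,n):
    if st[i,4]>20: q=W[l==i];print(" plate",st[i],q.mean(0).round(4),q.min(0).round(3),q.max(0).round(3),cv2.minAreaRect((q[:,:2]*1000).astype(np.float32)))
E
```

```text
t 8.78 at [ 0.3557 -0.2477  0.2418] [-3.140e+00 -3.000e-03  1.595e+00] F [-0.1  0.4 -2.4] gap 0.0474
delta [-0.0023 -0.0008  0.0018] [-0.0015 -0.0026 -0.0018] rows 0.1 0.0
rect ((451.8185119628906, -173.75186157226562), (91.58103942871094, 130.13076782226562), 6.05527400970459) 0.16471684703441405
 plate [446   7  43  26 950] [ 0.4779 -0.113   0.1646] [ 0.464 -0.121  0.161] [ 0.492 -0.105  0.169] ((478.1400451660156, -112.7839584350586), (26.37007713317871, 14.101683616638184), 5.98349666595459)
 plate [ 349   15   51   27 1179] [ 0.4163 -0.1194  0.1646] [ 0.4   -0.128  0.161] [ 0.435 -0.111  0.167] ((417.1788330078125, -119.2127685546875), (34.15427017211914, 14.30945873260498), 5.857747554779053)
 plate [439 178  37  22 644] [ 0.4899 -0.2273  0.1646] [ 0.478 -0.236  0.161] [ 0.503 -0.22   0.169] ((490.6035461425781, -227.66554260253906), (25.804718017578125, 14.18539047241211), 5.9983110427856445)
 plate [353 184  45  23 836] [ 0.4285 -0.2339  0.1647] [ 0.412 -0.243  0.161] [ 0.446 -0.226  0.167] ((429.28717041015625, -234.32669067382812), (34.03816223144531, 14.409926414489746), 5.642630100250244)
```

View pics/w2.png

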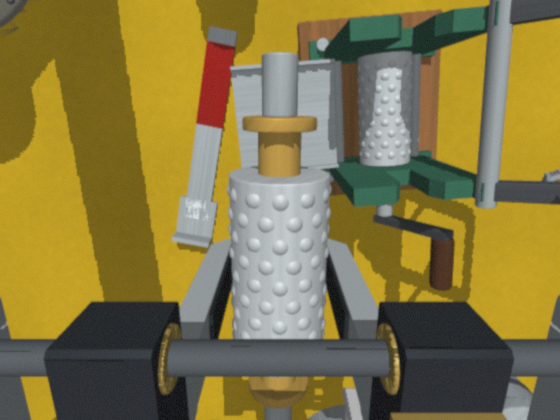

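```bash
python3 - <<'E'
from h import *
s=dict(np.load("w2.npz"));W=cloud(s)
c=np.array([.4558,-.1733]);a=.105
d=W[...,:2]-c;mx=d[...,0]*np.cos(a)+d[...,1]*np.sin(a);my=-d[...,0]*np.sin(a)+d[...,1]*np.cos(a);z=W[...,2]
k=(abs(my)<40e-3)&(mx>.025)&(mx<.075)&(z>.14)
print("bar mx",np.percentile(mx[k],[0,2,50,98,100]).round(4),"z",np.percentile(z[k],[2,50,98]).round(4))
# any thing between plates above 0.1 other than roller
for h0 in (.1,.12,.14,.16,.18,.2):
    k=(abs(my)<46e-3)&(abs(mx)<.16)&(z>h0)&(z<h0+.02)&(W[...,0]>.40)
    if k.sum(): print(h0,k.sum(),np.percentile(mx[k],[0,5,50,95,100]).round(3))
# held roller
x,y=W[...,0],W[...,1]
m=(x>.30)&(x<.42)&(z>.22)&(z<.30)
for b in np.arange(-.27,-.13,.005):
    k=m&(abs(y-b)<.002)
    if k.sum()>4: print(round(b,3),"x",x[k].min().round(4),x[k].max().round(4),((x[k].min()+x[k].max())/2).round(4),"z",z[k].max().round(4))
E
```

```text
bar mx [0.0375 0.0382 0.0421 0.0506 0.0523] z [0.1697 0.1773 0.1797]
0.16 3347 [0.038 0.039 0.042 0.049 0.052]
0.18 31 [0.042 0.043 0.045 0.046 0.047]
-0.27 x 0.3318 0.381 0.3564 z 0.2833
-0.265 x 0.3324 0.3811 0.3567 z 0.2833
-0.26 x 0.3327 0.3805 0.3566 z 0.2838
-0.255 x 0.3325 0.3804 0.3564 z 0.3
-0.25 x 0.3324 0.3802 0.3563 z 0.2999
-0.245 x 0.3322 0.3802 0.3562 z 0.3
-0.24 x 0.3199 0.3922 0.356 z 0.3
-0.235 x 0.3326 0.3803 0.3564 z 0.283
-0.23 x 0.3315 0.3807 0.3561 z 0.2832
-0.225 x 0.3316 0.3803 0.3559 z 0.2833
-0.22 x 0.3319 0.3798 0.3558 z 0.2829
-0.215 x 0.3324 0.3798 0.3561 z 0.2824
-0.21 x 0.3309 0.3798 0.3553 z 0.283
-0.205 x 0.3313 0.3798 0.3555 z 0.2833
-0.2 x 0.3316 0.3786 0.3551 z 0.2822
-0.195 x 0.3455 0.3651 0.3553 z 0.2687
-0.19 x 0.3455 0.3649 0.3552 z 0.2684
-0.185 x 0.3455 0.3646 0.355 z 0.2691
-0.18 x 0.3389 0.3714 0.3552 z 0.2755
-0.175 x 0.3384 0.3712 0.3548 z 0.2753
-0.17 x 0.347 0.3629 0.3549 z 0.2665
-0.165 x 0.347 0.3626 0.3548 z 0.2667
-0.16 x 0.3469 0.3624 0.3547 z 0.2673
-0.155 x 0.3469 0.3622 0.3545 z 0.267
-0.15 x 0.3468 0.3625 0.3546 z 0.2665
```

```bash
cat >> h.py <<'E'
C=np.array([.4558,-.1733]);A=.105
def mill(ox,zc,t=.2,off=.016,oy=0.):
    mx=np.array([np.cos(A),np.sin(A),0]);my=np.array([-np.sin(A),np.cos(A),0]);d=np.sin(t)*mx-np.array([0,0,np.cos(t)])
    M=np.stack([my,np.cross(d,my),d],1)
    p=np.r_[C,zc]+ox*mx+oy*my+off*d
    return p,R.from_matrix(M).as_euler("xyz")
def path(pts,**k):
    "rows from present (or first) pose through mill points, as flat list in tool axes of measured pose"
    s=sense();R0=R.from_euler("xyz",s["tool_rot"]);p0=s["position"]
    print("t",round(s["clock"],2),p0.round(4),s["tool_rot"].round(3),"F",s["contact_force"].round(1),"gap",round(s["finger_gap"],4))
    for q in pts:
        p,e=mill(*q);print(q,"->",p.round(4),"d",R0.inv().apply(p-p0).round(4),(R0.inv()*R.from_euler("xyz",e)).as_rotvec().round(4))
E
python3 - <<'E'
from h import *
s=dict(np.load("w2.npz"));W=cloud(s);z=W[...,2]
d=W[...,:2]-C;a=A;mx=d[...,0]*np.cos(a)+d[...,1]*np.sin(a);my=-d[...,0]*np.sin(a)+d[...,1]*np.cos(a)
for n,k in {"crank":(my<-.07)&(my>-.2)&(mx>-.03)&(mx<.1)&(z>.05)&(z<.2),"inner -x":(abs(my)<.045)&(mx>-.05)&(mx<-.026)&(z>.05)}.items():
    if k.sum(): print(n,k.sum(),np.percentile(mx[k],[0,50,100]).round(3),np.percentile(my[k],[0,50,100]).round(3),np.percentile(z[k],[0,50,98]).round(3))
k=(my<-.07)&(my>-.106)&(abs(mx)<.03)&(z>.03)&(z<.2);print("near journal",k.sum(),z[k].max() if k.any() else 0)
path([(-.05,.24),(-.014,.195)])
E
```

```text
crank 2290 [-0.01   0.031  0.048] [-0.164 -0.115 -0.07 ] [0.066 0.125 0.132]
inner -x 1400 [-0.05  -0.047 -0.031] [-0.045 -0.042  0.044] [0.069 0.354 0.357]
near journal 181 0.07928847432388503
t 8.78 [ 0.3557 -0.2477  0.2418] [-3.140e+00 -3.000e-03  1.595e+00] F [-0.1  0.4 -2.4] gap 0.0474
(-0.05, 0.24) -> [ 0.4092 -0.1782  0.2243] d [0.0681 0.0552 0.0176] [-0.2013  0.0054 -0.0806]
(-0.014, 0.195) -> [ 0.445  -0.1744  0.1793] d [0.0709 0.0911 0.0625] [-0.2013  0.0054 -0.0806]
```

Call:
{"op": "step_arm", "data": {"deltas": [0.02,0.015,0,-0.07,0,-0.03,0.045,0.035,0.005,-0.14,0,-0.055,0.066,0.055,0.0155,-0.2,0.003,-0.079,0.066,0.055,0.0155,-0.2,0.003,-0.079,0.066,0.055,0.0155,-0.2,0.003,-0.079]}}

```text
clock: 9.2
position: [0.4085, -0.1783, 0.2265]
tool_rot: [2.944, 0.003, 1.678]
contact_force: [0.1, 0.2, -3.9]
finger_gap: 0.047
```

Call:
{"op": "step_arm", "data": {"deltas": [0,0,0,0,0,0,0,0,0,0,0,0]}}

```text
clock: 9.37
position: [0.41, -0.1812, 0.2277]
tool_rot: [2.942, 0.006, 1.676]
contact_force: [0.3, -0.2, -4.6]
finger_gap: 0.0474
```

```bash
python3 - <<'E'
from h import *
for c in ("top","scene"):
    s=snapshot(c);save(s,c+"3.png");W=cloud(s);z=W[...,2];px=s["pixels"].astype(int)
    d=W[...,:2]-C;a=A;mx=d[...,0]*np.cos(a)+d[...,1]*np.sin(a);my=-d[...,0]*np.sin(a)+d[...,1]*np.cos(a)
    g=(px[...,1]>px[...,0]*1.15)&(px[...,1]>px[...,2]*1.05)
    br=(px[...,0]>px[...,2]*1.5)&(z>.21)&(z<.275)&(abs(mx)<.12)&(abs(my)<.12)
    for sg in (1,-1):
        k=br&(my*sg>0)
        if k.sum()>5: print(c,"brass",sg,k.sum(),np.percentile(my[k],[0,10,50,90,100]).round(4),"mx",np.percentile(mx[k],[0,50,100]).round(4))
        k=g&(z>.16)&(z<.17)&(my*sg>0)&(abs(mx)<.06)&(abs(my)<.08)
        if k.sum()>5: print(c,"plate",sg,k.sum(),np.percentile(my[k],[0,5,50,95,100]).round(4))
path([(-.05,.24),(-.014,.195)])
E
```

```text
top brass 1 153 [0.0231 0.0491 0.0608 0.0719 0.0726] mx [-0.0637 -0.0473  0.119 ]
top plate 1 121 [0.0514 0.0527 0.0597 0.0658 0.0701]
top brass -1 104 [-0.1019 -0.0749 -0.0703 -0.0634 -0.0573] mx [-0.0633 -0.05    0.0757]
top plate -1 65 [-0.0641 -0.0635 -0.0567 -0.0498 -0.0492]
scene brass 1 121 [0.0227 0.0507 0.0637 0.0687 0.0957] mx [-0.0547 -0.0383  0.1199]
scene plate 1 205 [0.0489 0.0498 0.0555 0.0622 0.0639]
scene brass -1 279 [-0.0828 -0.0779 -0.0686 -0.0547 -0.0138] mx [-0.0885 -0.045  -0.0323]
scene plate -1 231 [-0.0669 -0.0661 -0.0601 -0.0538 -0.0526]
t 9.47 [ 0.41   -0.1815  0.2276] [2.942 0.006 1.675] F [-0.  -0.9 -3.5] gap 0.0473
(-0.05, 0.24) -> [ 0.4092 -0.1782  0.2243] d [ 0.0034 -0.0011  0.0031] [0.     0.0056 0.0004]
(-0.014, 0.195) -> [ 0.445  -0.1744  0.1793] d [0.0037 0.0253 0.0544] [0.     0.0056 0.0004]
```

Call:
{"op": "step_arm", "data": {"deltas": [0.0037,0.006,0.014,0,0.0056,0,0.0037,0.013,0.03,0,0.0056,0,0.0037,0.02,0.044,0,0.0056,0,0.0037,0.0253,0.0544,0,0.0056,0,0.0037,0.0253,0.0544,0,0.0056,0]}}

```text
clock: 9.88
position: [0.4449, -0.1736, 0.1771]
tool_rot: [2.944, -0.003, 1.676]
contact_force: [-0.4, -0.6, -3.6]
finger_gap: 0.0474
```

Call:
{"op": "step_arm", "data": {"deltas": [0,0,0,0,0,0,0,0,0,0,0,0]}}

```text
clock: 10.05
position: [0.4448, -0.1741, 0.1794]
tool_rot: [2.942, -0.0, 1.676]
contact_force: [-0.5, -0.4, -3.6]
finger_gap: 0.0474
```

```bash
python3 - <<'E'
from h import *
path([(-.014,.195),(-.01,.18),(-.007,.172),(-.004,.165),(-.002,.16),(0,.153),(0,.135),(0,.125),(0,.12)])
E
```

```text
t 10.05 [ 0.4448 -0.1741  0.1794] [ 2.942 -0.     1.676] F [-0.5 -0.4 -3.6] gap 0.0474
(-0.014, 0.195) -> [ 0.445  -0.1744  0.1793] d [-0.0003  0.0002  0.0001] [ 0.     -0.0003  0.0004]
(-0.01, 0.18) -> [ 0.449  -0.174   0.1643] d [-0.0003  0.0011  0.0156] [ 0.     -0.0003  0.0004]
(-0.007, 0.172) -> [ 0.452  -0.1737  0.1563] d [-0.0003  0.0025  0.0241] [ 0.     -0.0003  0.0004]
(-0.004, 0.165) -> [ 0.455  -0.1734  0.1493] d [-0.0003  0.004   0.0315] [ 0.     -0.0003  0.0004]
(-0.002, 0.16) -> [ 0.457  -0.1732  0.1443] d [-0.0003  0.005   0.0368] [ 0.     -0.0003  0.0004]
(0, 0.153) -> [ 0.459  -0.173   0.1373] d [-0.0003  0.0056  0.0441] [ 0.     -0.0003  0.0004]
(0, 0.135) -> [ 0.459  -0.173   0.1193] d [-0.0003  0.002   0.0617] [ 0.     -0.0003  0.0004]
(0, 0.125) -> [ 0.459  -0.173   0.1093] d [-0.0003 -0.      0.0715] [ 0.     -0.0003  0.0004]
(0, 0.12) -> [ 0.459  -0.173   0.1043] d [-0.0003 -0.001   0.0764] [ 0.     -0.0003  0.0004]
```

Call:
{"op": "step_arm", "data": {"deltas": [0,0.0005,0.008,0,0,0,0,0.0011,0.0156,0,0,0,0,0.0018,0.02,0,0,0,0,0.0025,0.0241,0,0,0,0,0.0025,0.0241,0,0,0]}}

```text
clock: 10.47
position: [0.4515, -0.1726, 0.1548]
tool_rot: [2.943, -0.002, 1.676]
contact_force: [-0.4, 0.6, -3.6]
finger_gap: 0.0476
```

```bash
python3 - <<'E'
from h import *
s=snapshot("wrist");save(s,"w4.png");W=cloud(s)
path([(-.007,.172),(-.004,.165),(-.002,.16),(0,.153),(0,.135),(0,.125),(0,.12)])
E
```

```text
t 10.52 [ 0.4517 -0.1727  0.1552] [ 2.943e+00 -1.000e-03  1.676e+00] F [ 0.1  0.1 -3. ] gap 0.0475
(-0.007, 0.172) -> [ 0.452  -0.1737  0.1563] d [-0.001   0.0004 -0.001 ] [-0.001  -0.0016  0.0004]
(-0.004, 0.165) -> [ 0.455  -0.1734  0.1493] d [-0.001   0.002   0.0064] [-0.001  -0.0016  0.0004]
(-0.002, 0.16) -> [ 0.457  -0.1732  0.1443] d [-0.001   0.0029  0.0117] [-0.001  -0.0016  0.0004]
(0, 0.153) -> [ 0.459  -0.173   0.1373] d [-0.001   0.0035  0.019 ] [-0.001  -0.0016  0.0004]
(0, 0.135) -> [ 0.459  -0.173   0.1193] d [-0.0011 -0.      0.0366] [-0.001  -0.0016  0.0004]
(0, 0.125) -> [ 0.459  -0.173   0.1093] d [-0.0011 -0.002   0.0464] [-0.001  -0.0016  0.0004]
(0, 0.12) -> [ 0.459  -0.173   0.1043] d [-0.0011 -0.003   0.0513] [-0.001  -0.0016  0.0004]
```

View pics/w4.png

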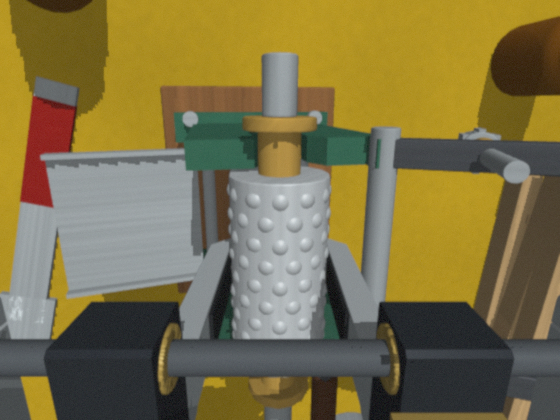

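```bash
python3 - <<'E'
from h import *
s=snapshot("wrist");W=cloud(s);z=W[...,2];px=s["pixels"].astype(int)
d=W[...,:2]-C;a=A;mx=d[...,0]*np.cos(a)+d[...,1]*np.sin(a);my=-d[...,0]*np.sin(a)+d[...,1]*np.cos(a)
g=(px[...,1]>px[...,0]*1.15)&(px[...,1]>px[...,2]*1.05)
k=g&(abs(z-.165)<.005)&(my>0)&(my<.1)
print("plate my",np.percentile(my[k],[1,5,50,95,99]).round(4),k.sum())
for b in np.arange(.044,.08,.002):
    q=(abs(my-b)<.001)&(z>.15)&(z<.21)&(abs(mx+.007)<.03)&~g
    if q.sum()>3:print(b.round(3),"z",z[q].max().round(4),"mx",mx[q].min().round(4),mx[q].max().round(4))
E
```

```text
plate my [0.0514 0.052  0.0585 0.0648 0.0651] 3608
0.044 z 0.1965 mx -0.0304 0.0175
0.046 z 0.1953 mx -0.0302 0.0147
0.048 z 0.1952 mx -0.0301 0.017
0.05 z 0.195 mx -0.0296 0.0228
0.052 z 0.1823 mx -0.0355 0.022
0.054 z 0.1818 mx -0.0164 0.0028
0.056 z 0.1818 mx -0.0164 0.0029
0.058 z 0.1827 mx -0.0165 0.0028
0.06 z 0.1816 mx -0.0163 0.0027
0.062 z 0.1815 mx -0.0163 0.0025
0.064 z 0.1816 mx -0.0163 0.0027
0.066 z 0.182 mx -0.0163 0.0024
0.068 z 0.1819 mx -0.0163 0.0023
0.07 z 0.1885 mx -0.023 0.0091
0.072 z 0.1887 mx -0.0233 0.009
0.074 z 0.1888 mx -0.0232 0.0091
0.076 z 0.1876 mx -0.0229 0.0086
0.078 z 0.18 mx -0.0141 0.0017
```

Call:
{"op": "step_arm", "data": {"deltas": [-0.0018,0.0016,0.0072,0,0,0,-0.0018,0.0025,0.0125,0,0,0,-0.0018,0.0031,0.0195,0,0,0,-0.0018,0.0031,0.0195,0,0,0,-0.0018,0.0031,0.0195,0,0,0]}}

```text
clock: 10.98
position: [0.4586, -0.1737, 0.1365]
tool_rot: [2.943, -0.002, 1.677]
contact_force: [-0.4, -0.1, -3.2]
finger_gap: 0.0476
```

```bash
python3 - <<'E'
from h import *
s=snapshot("wrist");W=cloud(s);z=W[...,2];px=s["pixels"].astype(int)
d=W[...,:2]-C;a=A;mx=d[...,0]*np.cos(a)+d[...,1]*np.sin(a);my=-d[...,0]*np.sin(a)+d[...,1]*np.cos(a)
g=(px[...,1]>px[...,0]*1.15)&(px[...,1]>px[...,2]*1.05)
for b in np.arange(.044,.08,.002):
    q=(abs(my-b)<.001)&(z>.14)&(z<.19)&(abs(mx)<.03)&~g
    if q.sum()>3:print(b.round(3),"z",z[q].max().round(4),"mx",mx[q].min().round(4),mx[q].max().round(4))
path([(0,.153),(0,.135),(0,.125),(0,.12)])
E
```

```text
0.044 z 0.1768 mx -0.0234 0.0215
0.046 z 0.177 mx -0.0233 0.0215
0.048 z 0.1764 mx -0.0231 0.0238
0.05 z 0.1635 mx -0.0287 0.0097
0.052 z 0.1659 mx -0.03 0.0297
0.054 z 0.1637 mx -0.0096 0.0123
0.056 z 0.1634 mx -0.0097 0.0122
0.058 z 0.1629 mx -0.0096 0.0122
0.06 z 0.1635 mx -0.0096 0.0121
0.062 z 0.1641 mx -0.0095 0.0119
0.064 z 0.1634 mx -0.0095 0.012
0.066 z 0.1632 mx -0.0096 0.0136
0.068 z 0.1706 mx -0.0162 0.0159
0.07 z 0.1706 mx -0.0165 0.0161
0.072 z 0.1702 mx -0.0165 0.0157
0.074 z 0.1698 mx -0.0159 0.0157
0.076 z 0.1609 mx -0.0073 0.0085
0.078 z 0.1605 mx -0.0073 0.0086
t 11.03 [ 0.4589 -0.1739  0.1369] [ 2.942e+00 -1.000e-03  1.676e+00] F [ 0.4 -0.2 -3.6] gap 0.0474
(0, 0.153) -> [ 0.459  -0.173   0.1373] d [ 0.0009  0.0003 -0.0003] [-0.0007 -0.0013  0.0003]
(0, 0.135) -> [ 0.459  -0.173   0.1193] d [ 0.0009 -0.0033  0.0173] [-0.0007 -0.0013  0.0003]
(0, 0.125) -> [ 0.459  -0.173   0.1093] d [ 0.0009 -0.0053  0.0271] [-0.0007 -0.0013  0.0003]
(0, 0.12) -> [ 0.459  -0.173   0.1043] d [ 0.0009 -0.0063  0.032 ] [-0.0007 -0.0013  0.0003]
```

Call:
{"op": "step_arm", "data": {"deltas": [-0.0005,-0.0018,0.0088,0,0,0,-0.0005,-0.0036,0.0176,0,0,0,-0.0005,-0.0048,0.0235,0,0,0,-0.0005,-0.0056,0.0274,0,0,0,-0.0005,-0.0056,0.0274,0,0,0]}}

```text
clock: 11.45
position: [0.4581, -0.1739, 0.1079]
tool_rot: [2.944, -0.003, 1.676]
contact_force: [-0.4, 0.8, -3.8]
finger_gap: 0.0476
```

```bash
python3 - <<'E'
from h import *
path([(0,.125),(0,.12)])
E
```

```text
t 11.45 [ 0.4581 -0.1739  0.1079] [ 2.944 -0.003  1.676] F [-0.4  0.8 -3.8] gap 0.0476
(0, 0.125) -> [ 0.459  -0.173   0.1093] d [ 0.0009  0.0012 -0.0012] [-0.0022 -0.0025 -0.0001]
(0, 0.12) -> [ 0.459  -0.173   0.1043] d [0.0009 0.0002 0.0037] [-0.0022 -0.0025 -0.0001]
```

Call:
{"op": "step_arm", "data": {"deltas": [0,-0.0004,0.002,0,0,0,0,-0.0007,0.0035,0,0,0,0,-0.0009,0.0045,0,0,0,0,-0.0009,0.0045,0,0,0,0,-0.0009,0.0045,0,0,0]}}

```text
clock: 11.87
position: [0.4591, -0.1746, 0.1049]
tool_rot: [2.941, -0.001, 1.676]
contact_force: [-0.2, 0.0, -3.5]
finger_gap: 0.0476
```

```bash
python3 - <<'E'
from h import *
path([(0,.12)])
E
```

```text
t 11.87 [ 0.4591 -0.1746  0.1049] [ 2.941e+00 -1.000e-03  1.676e+00] F [-0.2  0.  -3.5] gap 0.0476
(0, 0.12) -> [ 0.459  -0.173   0.1043] d [ 0.0016 -0.0001  0.0006] [ 0.0002 -0.0006  0.0003]
```

Still carrying the weight, so I'll go down further in millimetre steps.

Call:
{"op": "step_arm", "data": {"deltas": [0.0007,-0.0002,0.001,0,0,0,0.0007,-0.0003,0.0015,0,0,0,0.0007,-0.0003,0.0015,0,0,0,0.0007,-0.0003,0.0015,0,0,0]}}

```text
clock: 12.2
position: [0.4594, -0.1744, 0.1044]
tool_rot: [2.94, 0.001, 1.676]
contact_force: [-2.7, -0.7, 5.4]
finger_gap: 0.0473
```

Call:
{"op": "step_arm", "data": {"deltas": [0,-0.0002,0.001,0,0,0,0,-0.0002,0.001,0,0,0,0,-0.0002,0.001,0,0,0,0,-0.0002,0.001,0,0,0]}}

```text
clock: 12.53
position: [0.4594, -0.1744, 0.1042]
tool_rot: [2.94, 0.001, 1.677]
contact_force: [-6.0, 1.4, 14.1]
finger_gap: 0.0476
```

Call:
{"op": "step_arm", "data": {"deltas": [0,0.0003,-0.0013,0,0,0,0,0.0003,-0.0013,0,0,0]}}

```text
clock: 12.7
position: [0.4594, -0.1741, 0.1043]
tool_rot: [2.94, 0.0, 1.676]
contact_force: [-2.9, -0.4, 7.2]
finger_gap: 0.0479
```

Call:
{"op": "step_arm", "data": {"deltas": [0,0,0,0,0,0,0,0,0,0,0,0,0,0,0,0,0,0,0,0,0,0,0,0,0,0,0,0,0,0], "gripper": 0.056}}

```text
clock: 13.12
position: [0.459, -0.1738, 0.1033]
tool_rot: [2.942, -0.001, 1.676]
contact_force: [0.9, -0.5, 0.3]
finger_gap: 0.0559
```

```bash
python3 - <<'E'
from h import *
s=snapshot("scene");save(s,"s5.png");cv2.imwrite("pics/s5c.png",cv2.resize(s["pixels"][180:350,60:290,::-1],(800,591)))
s=snapshot("wrist");W=cloud(s);z=W[...,2]
d=W[...,:2]-C;a=A;mx=d[...,0]*np.cos(a)+d[...,1]*np.sin(a);my=-d[...,0]*np.sin(a)+d[...,1]*np.cos(a)
for b in (.04,.048,.05,.058,.064,.066,.068,.07,.072,.074,.076,.08,.09):
    q=(abs(my-b)<.001)&(z>.11)&(z<.15)&(abs(mx)<.026)
    if q.sum()>3:print(b,"z",z[q].max().round(4),"mx",mx[q].min().round(4),mx[q].max().round(4))
path([(0,.12)])
E
```

```text
0.04 z 0.1455 mx -0.0234 0.0248
0.048 z 0.1444 mx -0.0105 0.0182
0.05 z 0.1311 mx -0.0066 0.01
0.058 z 0.1499 mx -0.0066 0.0124
0.064 z 0.1498 mx -0.0253 0.0254
0.066 z 0.15 mx -0.026 0.0259
0.068 z 0.1375 mx -0.0155 0.0163
0.07 z 0.1378 mx -0.0158 0.017
0.072 z 0.1381 mx -0.0158 0.0167
0.074 z 0.1372 mx -0.0151 0.0163
0.076 z 0.1296 mx -0.0067 0.0088
0.08 z 0.129 mx -0.0065 0.0086
0.09 z 0.1294 mx -0.0067 0.0085
t 13.22 [ 0.459  -0.1738  0.1034] [ 2.942e+00 -1.000e-03  1.676e+00] F [ 0.1  0.3 -0.3] gap 0.0562
(0, 0.12) -> [ 0.459  -0.173   0.1043] d [ 0.0008  0.0002 -0.0009] [-0.0002 -0.0009  0.0004]
```

View pics/s5c.png

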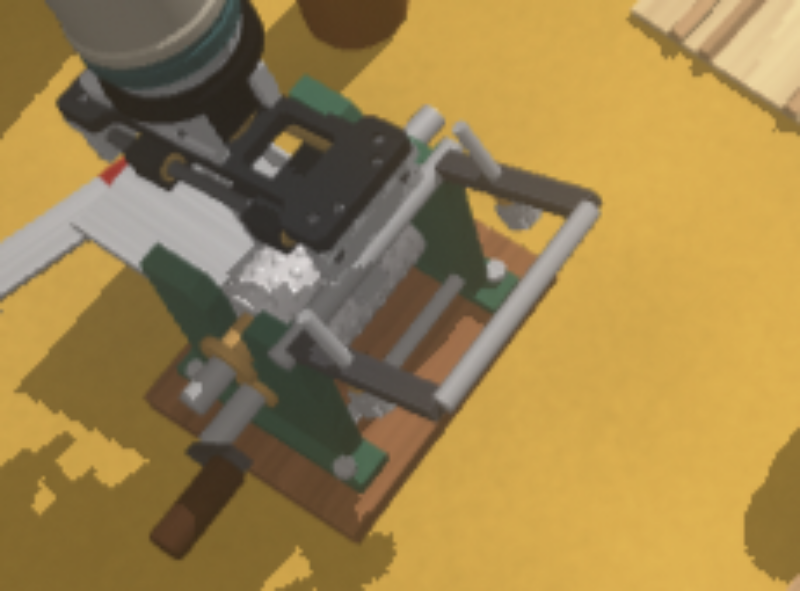

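Call:
{"op": "step_arm", "data": {"deltas": [0,0,-0.01,0,0,0,0,0,-0.035,0,0,0,0,0,-0.07,0,0,0,0,0,-0.11,0,0,0,0,0,-0.15,0,0,0]}}

```text
clock: 13.63
position: [0.4285, -0.1766, 0.2516]
tool_rot: [2.943, -0.002, 1.676]
contact_force: [0.6, -0.7, -0.2]
finger_gap: 0.0562
```

Call:
{"op": "step_arm", "data": {"deltas": [0,0,-0.04,0.07,0,0,0,0,-0.07,0.14,0,0,0,0,-0.07,0.2,0,0], "gripper": 0.05}}

```text
clock: 13.88
position: [0.4174, -0.1806, 0.3266]
tool_rot: [3.134, 0.008, 1.675]
contact_force: [0.7, -0.8, 0.6]
finger_gap: 0.0504
```

```bash
python3 - <<'E'
from h import *
for c in ("top","scene"):
    s=snapshot(c);W=cloud(s);z=W[...,2]
    d=W[...,:2]-C;a=A;mx=d[...,0]*np.cos(a)+d[...,1]*np.sin(a);my=-d[...,0]*np.sin(a)+d[...,1]*np.cos(a)
    k=(mx>.12)&(mx<.16)&(abs(my)<.045)&(z>.2)&(z<.25)
    print(c,"bar",k.sum(),"mx",np.percentile(mx[k],[2,50,98]).round(4),"z",np.percentile(z[k],[50,98]).round(4))
    k=(abs(mx)<.02)&(abs(my)<.04)&(z>.13)&(z<.155)
    print("body",k.sum(),np.median(mx[k]) if k.any() else 0,np.percentile(z[k],98) if k.any() else 0)
q=2.576
path([(.045-.11*np.cos(q),.172+.11*np.sin(q)+.09,0,.012)])
E
```

```text
top bar 215 mx [0.1363 0.1412 0.1475] z [0.2295 0.2343]
body 542 0.00016200899538369295 0.1483921049561461
scene bar 413 mx [0.1367 0.1433 0.1479] z [0.2301 0.2334]
body 874 0.004546690199868827 0.14750813630986756
t 13.98 [ 0.4178 -0.1789  0.3201] [3.139e+00 1.000e-03 1.678e+00] F [-0.4 -0.1 -0.1] gap 0.0497
(np.float64(0.13786982496116815), np.float64(0.32095078974604146), 0, 0.012) -> [ 0.5929 -0.1589  0.309 ] d [0.0012 0.1763 0.0115] [0.0022 0.0009 0.0024]
```

Call:
{"op": "step_arm", "data": {"deltas": [0,0.04,0,0,0,0,0,0.08,0.005,0,0,0,0.001,0.12,0.01,0,0,0,0.001,0.155,0.02,0,0,0,0.001,0.178,0.032,0,0,0]}}

```text
clock: 14.4
position: [0.5948, -0.1581, 0.2848]
tool_rot: [3.141, -0.002, 1.677]
contact_force: [-0.5, -0.4, -0.4]
finger_gap: 0.05
```

Call:
{"op": "step_arm", "data": {"deltas": [0,0,0,0,0,0,0,0,0,0,0,0]}}

```text
clock: 14.57
position: [0.5915, -0.1583, 0.2839]
tool_rot: [-3.136, -0.004, 1.677]
contact_force: [-0.5, 0.7, 0.1]
finger_gap: 0.0501
```

```bash
python3 - <<'E'
from h import *
path([(.1405,.2275,0,.012)])
E
```

```text
t 14.57 [ 0.5915 -0.1583  0.2839] [-3.136 -0.004  1.677] F [-0.5  0.7  0.1] gap 0.0501
(0.1405, 0.2275, 0, 0.012) -> [ 0.5955 -0.1586  0.2155] d [-0.001   0.0043  0.0684] [-0.0052 -0.0038  0.0014]
```

Call:
{"op": "step_arm", "data": {"deltas": [0,0.002,0.025,0,0,0,0,0.002,0.05,0,0,0,0,0.002,0.068,0,0,0,0,0.002,0.068,0,0,0,0,0.002,0.068,0,0,0]}}

```text
clock: 14.98
position: [0.5926, -0.1587, 0.2192]
tool_rot: [-3.14, -0.002, 1.675]
contact_force: [-0.8, 0.2, -0.0]
finger_gap: 0.05
```

Call:
{"op": "step_arm", "data": {"deltas": [0,0,0,0,0,0,0,0,0,0,0,0,0,0,0,0,0,0,0,0,0,0,0,0,0,0,0,0,0,0], "gripper": 0.0, "newtons": 10}}

```text
clock: 15.4
position: [0.5947, -0.1586, 0.2199]
tool_rot: [3.14, -0.0, 1.676]
contact_force: [-1.0, 0.3, 0.2]
finger_gap: 0.0198
```

Call:
{"op": "step_arm", "data": {"deltas": [0,0,0,0,0,0,0,0,0,0,0,0,0,0,0,0,0,0]}}

```text
clock: 15.65
position: [0.5967, -0.1584, 0.2198]
tool_rot: [3.137, -0.0, 1.677]
contact_force: [4.9, 0.6, -0.1]
finger_gap: 0.0115
```

```bash
python3 - <<'E'
from h import *
s=sense();p=s["position"];mxv=np.array([np.cos(A),np.sin(A)])
bx=(p[:2]-C)@mxv;bz=p[2]+.012;q=np.arctan2(bz-.172,.045-bx);r=np.hypot(bz-.172,.045-bx)
print("bar",bx,bz,"q",q,"r",r)
path([(.045-.11*np.cos(a),.172+.11*np.sin(a),0,.012) for a in np.linspace(2.61,0,21)])
E
```

```text
bar 0.141722875309522 0.23176811408453488 q 2.588092439744553 r 0.11369934946763467
t 15.65 [ 0.5967 -0.1584  0.2198] [ 3.137 -0.     1.677] F [ 4.9  0.6 -0.1] gap 0.0115
(np.float64(0.13982009207990698), np.float64(0.22775975374728585), 0, 0.012) -> [ 0.5949 -0.1586  0.2158] d [-0.0001 -0.0019  0.004 ] [ 0.0049 -0.0002  0.0007]
(np.float64(0.1317578207635245), np.float64(0.2396245557202719), 0, 0.012) -> [ 0.5868 -0.1595  0.2276] d [-0.0001 -0.0099 -0.0079] [ 0.0049 -0.0002  0.0007]
(np.float64(0.12222013774011159), np.float64(0.25033932810152376), 0, 0.012) -> [ 0.5773 -0.1605  0.2383] d [-0.0001 -0.0194 -0.0187] [ 0.0049 -0.0002  0.0007]
(np.float64(0.11136924174941122), np.float64(0.25972185445832874), 0, 0.012) -> [ 0.5666 -0.1616  0.2477] d [-0.0001 -0.0302 -0.0281] [ 0.0049 -0.0002  0.0007]
(np.float64(0.09938966415511556), np.float64(0.26761257465989363), 0, 0.012) -> [ 0.5546 -0.1629  0.2556] d [-0.     -0.0422 -0.0361] [ 0.0049 -0.0002  0.0007]
(np.float64(0.08648513078703848), np.float64(0.27387729837202357), 0, 0.012) -> [ 0.5418 -0.1642  0.2619] d [-0.     -0.055  -0.042
[... 1761 characters left out ...]
00e-04 -1.921e-01  4.000e-03] [ 0.0049 -0.0002  0.0007]
(np.float64(-0.05667715106185858), np.float64(0.21397328855288789), 0, 0.012) -> [ 0.3994 -0.1792  0.202 ] d [ 1.000e-04 -1.985e-01  1.680e-02] [ 0.0049 -0.0002  0.0007]
(np.float64(-0.06127456558735711), np.float64(0.2003851494485855), 0, 0.012) -> [ 0.3949 -0.1797  0.1884] d [ 1.000e-04 -2.032e-01  3.040e-02] [ 0.0049 -0.0002  0.0007]
(np.float64(-0.06406466479710393), np.float64(0.18631428980757894), 0, 0.012) -> [ 0.3921 -0.18    0.1743] d [ 1.00e-04 -2.06e-01  4.44e-02] [ 0.0049 -0.0002  0.0007]
(np.float64(-0.065), np.float64(0.172), 0, 0.012) -> [ 0.3912 -0.1801  0.16  ] d [ 1.00e-04 -2.07e-01  5.87e-02] [ 0.0049 -0.0002  0.0007]
```

Call:
{"op": "step_arm", "data": {"deltas": [0,-0.008,-0.0119,0,0,0,0,-0.0175,-0.0227,0,0,0,0,-0.0283,-0.0321,0,0,0,0,-0.0403,-0.0401,0,0,0,0,-0.0531,-0.0464,0,0,0]}}

```text
clock: 16.07
position: [0.5477, -0.1638, 0.2695]
tool_rot: [3.126, 0.002, 1.677]
contact_force: [9.6, 2.1, 7.0]
finger_gap: 0.0117
```

```bash
cat >> h.py <<'E'
def bar(off):
    s=sense();p=s["position"];bx=(p[:2]-C)@np.array([np.cos(A),np.sin(A)]);bz=p[2]+off
    print("bar",bx.round(4),bz.round(4),"q",np.arctan2(bz-.172,.045-bx).round(3),"r",np.hypot(bz-.172,.045-bx).round(4),"F",s["contact_force"].round(1),"gap",round(s["finger_gap"],4))
E
python3 -c "
from h import *
bar(.008)"
```

```text
bar 0.0924 0.2775 q 1.993 r 0.1157 F [9.6 2.1 7. ] gap 0.0117
```

Call:
{"op": "step_arm", "data": {"deltas": [0,-0.0136,-0.0066,0,0,0,0,-0.0277,-0.0104,0,0,0,0,-0.042,-0.0113,0,0,0,0,-0.0563,-0.0104,0,0,0,0,-0.0704,-0.0076,0,0,0]}}

```text
clock: 16.48
position: [0.4727, -0.1717, 0.2749]
tool_rot: [3.137, 0.001, 1.677]
contact_force: [2.4, 0.6, 2.9]
finger_gap: 0.0116
```

```bash
python3 -c "
from h import *
bar(.008)"
```

```text
bar 0.017 0.2829 q 1.323 r 0.1144 F [2.4 0.6 2.9] gap 0.0116
```

Call:
{"op": "step_arm", "data": {"deltas": [0,-0.0136,0.0046,0,0,0,0,-0.027,0.0109,0,0,0,0,-0.0394,0.019,0,0,0,0,-0.0507,0.029,0,0,0,0,-0.0607,0.04,0,0,0]}}

```text
clock: 16.9
position: [0.4115, -0.178, 0.2336]
tool_rot: [3.139, 0.0, 1.676]
contact_force: [4.4, -0.1, -1.0]
finger_gap: 0.0118
```

```bash
python3 -c "
from h import *
bar(.008)"
```

```text
bar -0.0445 0.2416 q 0.661 r 0.1134 F [ 4.4 -0.1 -1. ] gap 0.0118
```

Call:
{"op": "step_arm", "data": {"deltas": [0,-0.008,0.0119,0,0,0,0,-0.0144,0.0247,0,0,0,0,-0.0191,0.0383,0,0,0,0,-0.0219,0.0523,0,0,0,0,-0.0219,0.0523,0,0,0]}}

```text
clock: 17.32
position: [0.3911, -0.18, 0.1795]
tool_rot: [3.137, -0.001, 1.675]
contact_force: [6.7, 0.3, -5.6]
finger_gap: 0.0112
```

```bash
python3 -c "
from h import *
bar(.008)"
```

```text
bar -0.065 0.1875 q 0.14 r 0.1111 F [ 6.7  0.3 -5.6] gap 0.0112
```

Call:
{"op": "step_arm", "data": {"deltas": [0,0.001,0.005,0,0,0,0,0.001,0.01,0,0,0,0,0.001,0.014,0,0,0,0,0.001,0.016,0,0,0,0,0.001,0.016,0,0,0]}}

```text
clock: 17.73
position: [0.3911, -0.1812, 0.1664]
tool_rot: [3.14, 0.002, 1.677]
contact_force: [0.2, 1.1, 9.2]
finger_gap: 0.0115
```

```bash
python3 -c "
from h import *
bar(.008)"
```

```text
bar -0.0651 0.1744 q 0.022 r 0.1102 F [0.2 1.1 9.2] gap 0.0115
```

Call:
{"op": "step_arm", "data": {"deltas": [0,0,0,0,0,0,0,0,0,0,0,0,0,0,0,0,0,0,0,0,-0.02,0,0,0,0,0,-0.05,0,0,0], "gripper": 0.04}}

```text
clock: 18.15
position: [0.3877, -0.1786, 0.2124]
tool_rot: [-3.134, -0.006, 1.676]
contact_force: [0.8, -0.1, -0.3]
finger_gap: 0.0392
```

Call:
{"op": "step_arm", "data": {"deltas": [0,0,0,0,0,0,0,0,0,0,0,0,0,0,0,0,0,0,0,0,0,0,0,0,0,0,0,0,0,0], "gripper": 0.0}}

```text
clock: 18.57
position: [0.3896, -0.1796, 0.2137]
tool_rot: [-3.139, -0.002, 1.676]
contact_force: [-1.0, -0.1, -0.5]
finger_gap: 0.01
```

```bash
python3 -c "
from h import *
bar(0)
path([(-.065,.18,0,0)])
for c in ('top','scene'):
    s=snapshot(c);save(s,c+'6.png');W=cloud(s);z=W[...,2]
    d=W[...,:2]-C;a=A;mx=d[...,0]*np.cos(a)+d[...,1]*np.sin(a);my=-d[...,0]*np.sin(a)+d[...,1]*np.cos(a)
    k=(abs(mx+.065)<.012)&(abs(my)<.048)&(abs(my)>.025)&(z>.15)&(z<.2)
    print(c,'bar',k.sum(),np.percentile(mx[k],[5,50,95]).round(4) if k.any() else 0,np.percentile(z[k],[50,90,98]).round(4) if k.any() else 0)
"
```

```text
bar -0.0665 0.2137 q 0.358 r 0.119 F [-1.  -0.1 -0.5] gap 0.01
t 18.57 [ 0.3896 -0.1796  0.2137] [-3.139e+00 -2.000e-03  1.676e+00] F [-1.  -0.1 -0.5] gap 0.01
(-0.065, 0.18, 0, 0) -> [ 0.3912 -0.1801  0.18  ] d [-0.0007  0.0015  0.0337] [-0.0022 -0.0023  0.0005]
top bar 54 [-0.0701 -0.0646 -0.0594] [0.1777 0.1814 0.1823]
scene bar 143 [-0.0681 -0.0615 -0.0589] [0.1773 0.1802 0.1808]
```

Call:
{"op": "step_arm", "data": {"deltas": [0,0.0015,0.015,0,0,0,0,0.0015,0.027,0,0,0,0,0.0015,0.033,0,0,0,0,0.0015,0.035,0,0,0,0,0.0015,0.035,0,0,0]}}

```text
clock: 19.08
position: [0.3916, -0.1798, 0.1793]
tool_rot: [-3.14, -0.002, 1.676]
contact_force: [-0.3, -0.1, 0.5]
finger_gap: 0.0005
```

Call:
{"op": "step_arm", "data": {"deltas": [0,0,0.001,0,0,0,0,0,0.002,0,0,0,0,0,0.002,0,0,0]}}

```text
clock: 19.33
position: [0.3923, -0.1802, 0.1783]
tool_rot: [3.141, 0.0, 1.676]
contact_force: [-0.3, -0.0, -0.0]
finger_gap: 0.0005
```

Call:
{"op": "step_arm", "data": {"deltas": [0,0,0.001,0,0,0,0,0,0.002,0,0,0,0,0,0.002,0,0,0]}}

```text
clock: 19.58
position: [0.3924, -0.1803, 0.178]
tool_rot: [3.14, 0.001, 1.676]
contact_force: [-2.2, 2.1, 10.6]
finger_gap: 0.0008
```

Call:
{"op": "step_arm", "data": {"deltas": [0,0,0.001,0,0,0,0,0,0.0015,0,0,0,0,0,0.0015,0,0,0]}}

```text
clock: 19.83
position: [0.3924, -0.1803, 0.1778]
tool_rot: [3.139, 0.001, 1.676]
contact_force: [-4.0, 2.9, 19.6]
finger_gap: 0.0001
```

Call:
{"op": "step_arm", "data": {"deltas": [0,0,-0.01,0,0,0,0,0,-0.04,0,0,0,0,0,-0.08,0,0,0,0,-0.02,-0.12,0,0,0,0,-0.05,-0.15,0,0,0]}}

```text
clock: 20.25
position: [0.3462, -0.1856, 0.3244]
tool_rot: [3.139, 0.001, 1.679]
contact_force: [0.1, -1.1, 0.0]
finger_gap: 0.0004
```

Call:
{"op": "step_arm", "data": {"deltas": [0,-0.04,0,0,0,0,0,-0.08,0,0,0,0,0,-0.08,0,0,0,0,0,-0.08,0,0,0,0]}}

```text
clock: 20.58
position: [0.2641, -0.1937, 0.3224]
tool_rot: [3.14, 0.001, 1.672]
contact_force: [1.2, 0.3, 0.7]
finger_gap: 0.0006
```

```bash
python3 -c "
from h import *
for c in ('top','scene'):
    s=snapshot(c);save(s,c+'7.png');W=cloud(s);z=W[...,2]
    d=W[...,:2]-C;a=A;mx=d[...,0]*np.cos(a)+d[...,1]*np.sin(a);my=-d[...,0]*np.sin(a)+d[...,1]*np.cos(a)
    k=(abs(mx+.065)<.012)&(abs(my)<.048)&(z>.15)&(z<.2)
    print(c,'bar',k.sum(),np.percentile(mx[k],[5,50,95]).round(4),np.percentile(z[k],[50,90,98]).round(4))
    k=(abs(mx)<.02)&(abs(my)<.044)&(z>.13)&(z<.155);print('roller top',k.sum(),np.percentile(z[k],[90,98]).round(4),np.median(mx[k]).round(4))
    for t in ('jar2','plain_roller'):
        for e in recognise(c,t)[:1]:
            b=np.array(e['bbox']);u,v=((b[:2]+b[2:])/2).astype(int);print(t,round(e['p'],2),b.round(),W[v,u].round(3))
cv2.imwrite('pics/s7c.png',cv2.resize(cv2.imread('pics/scene7.png')[130:350,60:350],(790,599)))
print(sense()['contact_force'],sense()['position'])
"
```

```text
top bar 226 [-0.07   -0.0645 -0.0594] [0.178  0.1807 0.1819]
roller top 608 [0.1462 0.1483] 0.0
jar2 0.83 [306. 142. 332. 176.] [ 0.708 -0.025  0.093]
plain_roller 0.52 [200. 245. 215. 254.] [0.478 0.256 0.043]
scene bar 370 [-0.0694 -0.0626 -0.0591] [0.1779 0.1804 0.182 ]
roller top 957 [0.1463 0.1478] 0.0047
jar2 0.87 [296. 267. 332. 312.] [ 0.725 -0.039  0.095]
plain_roller 0.74 [293. 121. 325. 151.] [0.483 0.282 0.024]
[ 1.12083259  0.80040557 -0.15081425] [ 0.26620063 -0.1932925   0.3213624 ]
```

View pics/s7c.png

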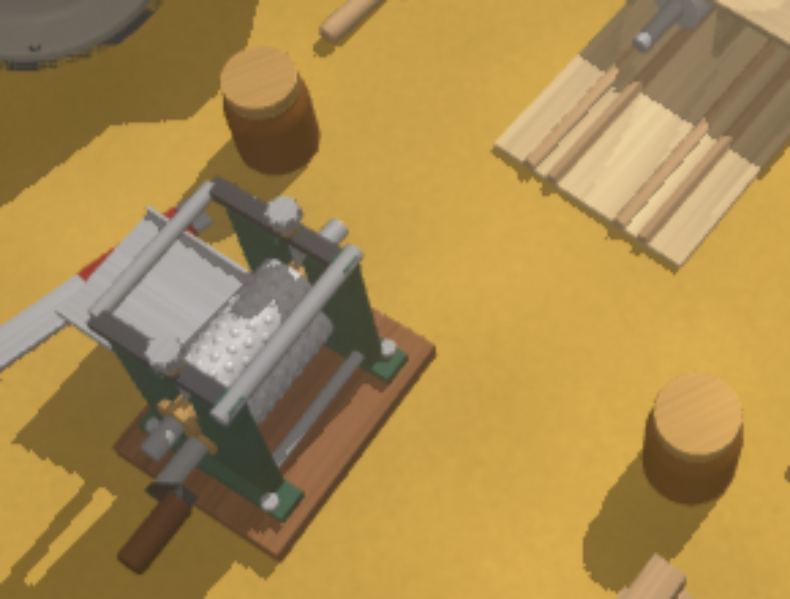

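The roller sits in both slots with its flange on the outer side of the plate (185,415). The yoke is level and shut over it, and both jars and the plain roller are where they were. Handing in.

```bash
python3 -c "
from station import *
print(job_done())"
```

```text
the job is handed in; nothing more can be done
None
```

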